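# Dock a relay board on a locked test slide

### The job

Run the relay board into the blue test dock: press the red lock button on the sliding carriage and, keeping it held down all the way, push the carriage along its bed until it is fully home against the orange end stops, then let go so that the button springs back up and the carriage is locked there. This is done with the fingertips alone, pushing gently without forcing the slide; lift nothing, and leave the jar, the relay and the screwdriver beside it where they are.

Things in the scene. Friction and masses are not known exactly. Their poses are not given: they have to be found in the camera images.
- stage: Fixed aluminium slide bed, 120 mm (its x) by 383 mm (its y), with two steel rails along its y. Origin: underside, middle of the rails' width, on the bench; z up. The carriage slides along the bed's +y axis towards the blue test dock (120 x 50 x 80 mm high) at the +y end, whose near face is 145 mm along +y from the origin. Top of the bed's rails is 24 mm above the bench.
- carriage (a joint): Position of the carriage along the bed's +y in m: 0 at the end away from the dock, 0.140 fully home with its leading face against the end stops. Sliding friction about 3 N (unlocked). While the button is up a brake locks it wherever it stands (it holds against some 35 N); it is free once the button is pressed more than about 3 mm.
- lock_button (a joint): How far the red lock button is pressed, in m: 0 up (locked), 0.008 fully down (straight down). It springs back: about 9 N frees the lock, 12 N holds it fully down.
- button_top (a point): Centre of the flat top of the red lock button, 50 mm (bed x) by 36 mm (bed y), 57 mm above the bench when up. It rides on the carriage, at the end away from the dock, in a black surround whose top is 42 mm above the bench. Its axes are the bed's.
- push_face (a point): Point on the upright white wall of the board nest that faces the button (faces the bed's -y), 100 mm wide, middle of its width, 68 mm above the bench (the wall's top is at 80 mm). It lies 21 mm towards the dock from the button's middle (along bed y); a finger that presses the button can lean against this wall to push the carriage to the dock.
- lead_face (a point): Centre of the carriage's leading face, towards the dock, 48 mm above the bench. The carriage is an aluminium plate 110 mm wide (bed x) and 150 mm long (bed y), its top 36 mm above the bench, with a white board nest 100 x 90 mm (bed x, y) on its dock half, top 80 mm above the bench, carrying a green relay board up to 87 mm above the bench.
- end_stop (a point): Middle between the two orange end-stop bumpers (16 mm diameter, 90 mm apart) on the dock, in the plane of their tips, 48 mm above the bench. Home is when lead_face comes to this plane.
- flux_jar_mid (a point): Centre (half-way up) of a loose jar with a blue cap, 44 mm diameter, 65 mm tall. Leave alone.
- relay_mid (a point): Centre of a loose orange relay can, 30 x 50 x 28 mm high. Leave alone.
- driver_mid (a point): Middle of a loose yellow screwdriver, 150 mm long along its own x, lying on the bench, 26 mm thick. Leave alone.

How it is judged:
By the outcome, as a careful person would: the job done as asked, in the order asked, and still so for the second after the job is handed in, with the robot touching nothing.
It also fails if it takes over 35 s, if anything falls off the work surface, if the arm or the gripper's body presses on something with over 40 N, if the wrist force passes 120 N, or if a joint passes its speed limit or range.

### The arm

A 6-joint arm with a two-finger parallel gripper is mounted at the origin on the work surface. World frame = base frame: x ahead of the robot, y to its left, z up, the work surface at z = 0. Lengths are in mm, angles in degrees, forces in N, time in s.
With the tool pointing down it reaches from about 300 to 850 mm from the base axis. Payload 4.2 kg.
Tool frame: the origin (TCP) lies on the centre line of the jaws, within the pads' length; the fingertips stand 8 mm ahead of it and the grasp point (between the pads) lies 11 mm behind it; z points along the fingers, y is the line along which they close (so a half turn about z gives the same grasp; the last joint's range is limited). The gripper opens to 91 mm and grips with 3 to 60 N. Pads are 32 mm wide; open, the fingers measure 118 mm over their backs; the gripper's body (76 mm by 178 mm) begins 60 mm behind the grasp point.
Start: joints at [65.661, 18.312, 89.639, -0, 72.044, -1.146], TCP at [226.459, 528.544, 221.976] pointing down, gripper open.
Joint ranges: [-177.97, 177.97], [-48.28, 115.42], [12.27, 149.76], [-77.06, 257.06], [2.81, 150.46], [-146.56, 146.56]. Speed limits (degrees/s): [147.25, 147.25, 180, 180, 180, 180].

### API

Orientations are given as [roll, pitch, yaw] about the fixed x, y, z axes, in that order (R = Rz(yaw) Ry(pitch) Rx(roll)).
In Python, from workcell import telemetry, eyes, ticket gives the robot as it stands. The module is installed in compiled form; this text tells all that it offers.
- The arm moves only by the shell command python3 -m crank 'ROWS' [OPENING] [FORCE]. ROWS is JSON, a list of rows, each an object of numbers: "dx", "dy", "dz": the shift along the world's x, y, z normalised to -1 to 1, where 1 is 80 cm; "yaw": the turn about the world's z normalised to -1 to 1, where 1 is 5 degrees. A call has 1 to 10 rows; each row shifts and turns the commanded pose from where the row before left it; what a row does not reach is not made up. A row lasts 1/8 s, in which the tool goes at most 62.5 mm and 10.7 degrees, less where a joint would pass 70% of its speed; a pose out of reach is approached as far as the arm can. A call with a number of a shift or a turn outside -1 to 1 is refused whole. A call with a gripper value outside its range is refused whole. OPENING is the opening, from 0 (shut) to 1 (fully open), set as the call begins (- or left out, the last holds). The fingers move at their own pace and stop on an object; FORCE is the grip in N (left out, the last holds). Time passes only in rows, so rows that do not move let the fingers close. It gives the time, the measured TCP pose, the force, the opening and the grip force at its end, in the units of the state.
- telemetry.state(): the state, without advancing time (a new reading comes with each control period).
- eyes.grab_frame(name): name is "scene" or "top" or "wrist"; returns the picture (480x640x3 uint8, red, green, blue); there is no depth.
- eyes.calibration(name): a dict with "camera_matrix" (3x3 intrinsics, pixels), "world_from_camera" (4x4, takes a point from camera to world coordinates). Camera axes: x right, y down, z forward; pixel columns grow to the right and rows downward; lengths in mm; the calibration is good to about 2 mm. A picture is of the moment at which its call begins: read the wrist's pose just before it. calibration takes no time and is no camera call; for the wrist camera it gives the pose at the moment of the call.
- ticket.job_done(): hands the job in; it is judged then, once.
The state is a dict: "time_s": time; "qpos": joint angles; "qvel": joint speeds; "effort": joint torques, N m; "ee_pos": TCP position; "ee_rot": TCP orientation; "force": force on the tool from outside, world axes, zero at the start; "torque": the same for the moment, N m; "gripper_width": finger opening in mm; "gripper_force": force on a finger pad.
Only numpy, scipy, OpenCV 4.12 (cv2) and the standard library are available. Lean on these libraries where they do the work, as an engineer would, in place of code of your own. Each camera call takes 0.05 s, during which the arm holds its last target. There are 200 camera calls.

## Working session

There is one attempt and no reset: what is moved stays moved. The work goes in short steps, Python scripts to look and compute and a shell command to move; the robot and the scene stay as the last step left them, time stands still between calls to the robot, and variables do not carry over. Pictures are saved under pics/ and viewed, at most 10 in all, crops included, and the job is handed in when it is done.

```bash
mkdir -p pics; cat > h.py <<'E'
import numpy as np, cv2
from workcell import telemetry, eyes, ticket
def grab(n,f):
    c=eyes.calibration(n); im=eyes.grab_frame(n); cv2.imwrite('pics/'+f,im[:,:,::-1]); return im,c
def ray(c,u,v):
    K=np.array(c['camera_matrix']);T=np.array(c['world_from_camera'])
    d=T[:3,:3]@np.linalg.inv(K)@[u,v,1]; return T[:3,3],d/np.linalg.norm(d)
def onz(c,u,v,z):
    o,d=ray(c,u,v); return o+d*(z-o[2])/d[2]
def proj(c,p):
    K=np.array(c['camera_matrix']);T=np.linalg.inv(np.array(c['world_from_camera']))
    q=K@(T[:3,:3]@p+T[:3,3]); return q[:2]/q[2]
def cross(r1,r2):
    A=np.zeros((3,3));b=np.zeros(3)
    for o,d in (r1,r2):
        M=np.eye(3)-np.outer(d,d);A+=M;b+=M@o
    return np.linalg.solve(A,b)
def red(im):
    h=cv2.cvtColor(im,cv2.COLOR_RGB2HSV)
    m=((h[...,0]<6)|(h[...,0]>174))&(h[...,1]>150)&(h[...,2]>70)
    return m.astype(np.uint8)
E
python3 - <<'E'
from h import *
for n in('top','scene'):
    im,c=grab(n,n+'0.png'); m=red(im)
    k,l,s,ce=cv2.connectedComponentsWithStats(m)
    print(n,[(s[i].tolist(),ce[i].round(1).tolist()) for i in range(1,k) if s[i][4]>40], np.array(c['world_from_camera'])[:3].round(2).tolist())
a=cv2.imread('pics/top0.png')
print(telemetry.state())
E
```

```text
top [([391, 249, 24, 31, 645], [402.5, 263.8])] [[-0.08, -0.98, 0.2, 403.9], [-1.0, 0.07, -0.01, 53.98], [-0.0, -0.2, -0.98, 995.65]]
scene [([202, 231, 26, 26, 619], [214.7, 243.6])] [[0.16, 0.68, -0.71, 1037.85], [0.99, -0.12, 0.11, -20.47], [-0.01, -0.72, -0.69, 512.64]]
{'time_s': 0.1, 'qpos': array([ 6.56597319e+01,  1.83452597e+01,  8.96975239e+01,  1.19009097e-04,
        7.20461136e+01, -1.14712299e+00]), 'qvel': array([ 0.01693591, -0.10843944, -0.19881966, -0.02246709,  0.11085223,
        0.03165596]), 'effort': array([-7.86595010e-04, -4.13335347e+01, -2.32505357e+01,  7.28307758e-02,
        4.22851718e-02, -6.58045360e-05]), 'ee_pos': array([226.28196665, 528.12505733, 221.24443718]), 'ee_rot': array([-1.79911123e+02, -1.89283259e-03,  1.56806817e+02]), 'force': array([-0.00894081,  0.35966234, -1.18570586]), 'torque': array([-0.02907825, -0.04308509, -0.02616293]), 'gripper_force': 0.0, 'gripper_width': 91.02467012891294}
```

View pics/top0.png

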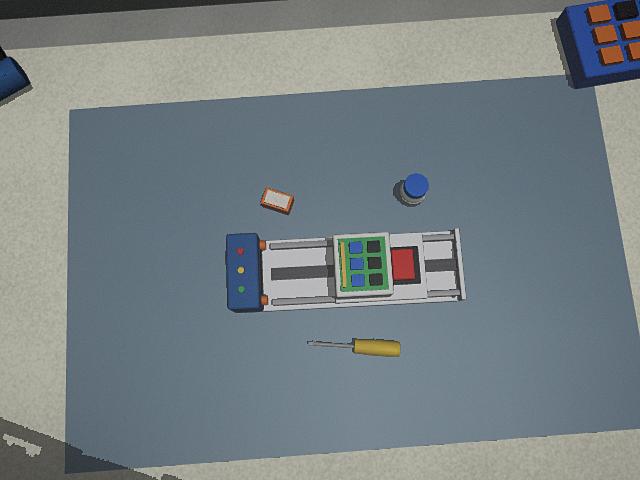

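View pics/scene0.png

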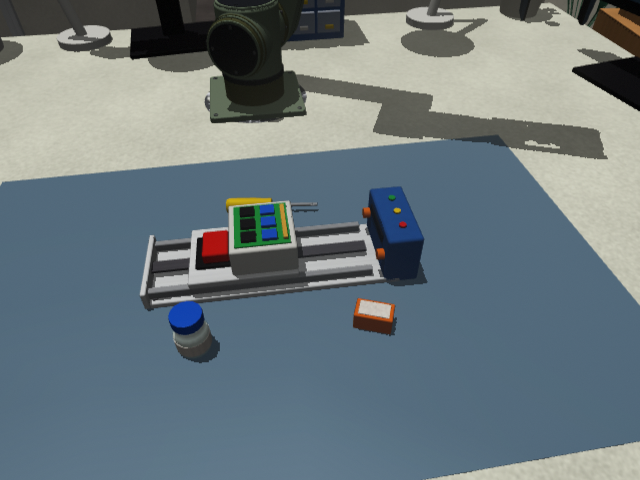

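The top view shows the red button at (403,264), the nest to its left at about (362,265), the dock at (243,272), and the orange bumpers at (262,245) and (265,299). The jar at (415,187), relay at (277,200) and screwdriver at (377,347) all stand clear. The scene view agrees, with the button at (215,244). Next I'll measure the button, the wall and the bumpers.

```bash
python3 - <<'E'
from h import *
P={}
for n in('top','scene'):
    im=cv2.imread(f'pics/{n}0.png')[:,:,::-1].copy(); c=eyes.calibration(n)
    h=cv2.cvtColor(im,cv2.COLOR_RGB2HSV)
    m=((h[...,0]>=6)&(h[...,0]<16)&(h[...,1]>140)&(h[...,2]>80)).astype(np.uint8)
    k,l,s,ce=cv2.connectedComponentsWithStats(m)
    print(n,[(s[i].tolist(),ce[i].round(1).tolist()) for i in range(1,k) if s[i][4]>20])
    r=red(im); 
    k,l,s,ce=cv2.connectedComponentsWithStats(r); i=1+np.argmax(s[1:,4])
    cn=cv2.findContours((l==i).astype(np.uint8),0,1)[0][0]
    box=cv2.boxPoints(cv2.minAreaRect(cn)); P[n]=(c,ce[i])
    print('btn box on z57',[onz(c,*b,57)[:2].round(1).tolist() for b in box],'ctr',onz(c,*ce[i],57).round(1))
print('cross',cross(ray(P['top'][0],*P['top'][1]),ray(P['scene'][0],*P['scene'][1])))
c=P['top'][0]
for u,v in((262,245),(265,299)): print('bump',onz(c,u,v,48).round(1))
for u,v in((458,230),(463,299)): print('bed end',onz(c,u,v,24).round(1))
for u,v in((416,188),(277,200),(377,347)): print('loose',onz(c,u,v,30).round(1))
E
```

```text
top [([588, 4, 23, 18, 296], [599.3, 12.9]), ([622, 20, 18, 18, 248], [631.6, 28.7]), ([594, 25, 24, 18, 304], [605.5, 33.4]), ([628, 42, 12, 17, 149], [634.8, 49.6]), ([601, 45, 23, 19, 309], [611.8, 54.2]), ([261, 188, 32, 24, 165], [277.2, 199.7]), ([260, 241, 6, 8, 45], [262.3, 244.7]), ([261, 296, 7, 9, 51], [263.8, 299.7])]
btn box on z57 [[561.1, -68.9], [561.2, -103.8], [512.7, -102.2], [512.7, -67.7]] ctr [536.7 -85.6  57. ]
scene [([600, 8, 40, 28, 330], [622.4, 19.6]), ([363, 207, 8, 8, 50], [366.5, 210.9]), ([376, 248, 9, 9, 65], [380.4, 252.0]), ([354, 298, 41, 25, 246], [374.0, 313.2])]
btn box on z57 [[513.5, -105.0], [519.5, -69.8], [570.2, -71.1], [564.6, -104.4]] ctr [542.8 -87.3  57. ]
cross [537.47168861 -87.21985246  51.94418613]
bump [586.4 138.8  48. ]
bump [498.  138.9  48. ]
bed end [ 591.6 -189.7   24. ]
bed end [ 475.8 -183.7   24. ]
loose [ 668.3 -126.    30. ]
loose [665.3 110.8  30. ]
loose [409.3 -34.8  30. ]
```

```bash
python3 -m crank '[{"dx":0.0325,"dy":-0.064,"yaw":0.36},{"dx":0.0325,"dy":-0.064,"yaw":0.36},{"dx":0.0325,"dy":-0.064,"yaw":0.36},{"dx":0.0325,"dy":-0.064,"yaw":0.36},{"dx":0.0325,"dy":-0.064,"yaw":0.36},{"dx":0.0325,"dy":-0.064,"yaw":0.36},{"dx":0.0325,"dy":-0.064,"yaw":0.36},{"dx":0.0325,"dy":-0.064,"yaw":0.36},{"dx":0.0325,"dy":-0.064,"yaw":0.36},{"dx":0.0325,"dy":-0.064,"yaw":0.36}]' 0 20
python3 -m crank '[{"dx":0.0325,"dy":-0.064,"yaw":0.36},{"dx":0.0325,"dy":-0.064,"yaw":0.36},{},{}]'
python3 - <<'E'
from h import *
im,c=grab('wrist','w1.png'); print(np.array(c['world_from_camera'])[:3].round(2).tolist())
print(telemetry.state()['gripper_width'])
E
```

```text
[[0.39, 0.89, 0.22, 163.62], [0.92, -0.38, -0.1, 555.14], [-0.0, 0.24, -0.97, 384.34]]
91.24192974386216validation failed for argument at $[0]...
validation failed for argument at $[0]...
```

View pics/w1.png

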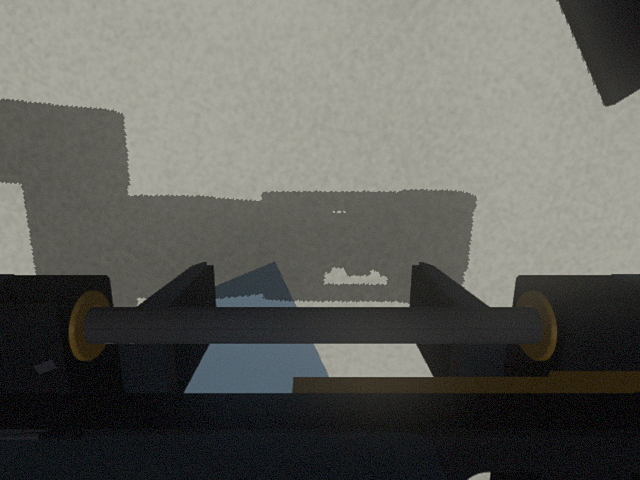

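The rows were refused because every row needs all four keys, so the arm hasn't moved. The wrist picture shows only bare bench, with the open fingers at (190,320) and (435,320).

```bash
python3 -m crank '[{"dx":0.0325,"dy":-0.064,"dz":0,"yaw":0.36},{"dx":0.0325,"dy":-0.064,"dz":0,"yaw":0.36},{"dx":0.0325,"dy":-0.064,"dz":0,"yaw":0.36},{"dx":0.0325,"dy":-0.064,"dz":0,"yaw":0.36},{"dx":0.0325,"dy":-0.064,"dz":0,"yaw":0.36},{"dx":0.0325,"dy":-0.064,"dz":0,"yaw":0.36},{"dx":0.0325,"dy":-0.064,"dz":0,"yaw":0.36},{"dx":0.0325,"dy":-0.064,"dz":0,"yaw":0.36},{"dx":0.0325,"dy":-0.064,"dz":0,"yaw":0.36},{"dx":0.0325,"dy":-0.064,"dz":0,"yaw":0.36}]' 0 20
```

```text
time_s: 1.4
ee_pos: [486.9, 14.7, 221.9]
ee_rot: [180.0, 0.0, 174.9]
force: [0.0, -0.4, 0.3]
gripper_width: 0.6
gripper_force: 0.0
```

```bash
python3 -m crank '[{"dx":0.065,"dy":-0.04,"dz":0,"yaw":0.36},{"dx":0.065,"dy":-0.04,"dz":0,"yaw":0.36},{"dx":0,"dy":0,"dz":0,"yaw":0},{"dx":0,"dy":0,"dz":0,"yaw":0}]'
python3 - <<'E'
from h import *
im,c=grab('wrist','w2.png')
m=red(im);k,l,s,ce=cv2.connectedComponentsWithStats(m); i=1+np.argmax(s[1:,4])
cn=cv2.findContours((l==i).astype(np.uint8),0,1)[0][0];r=cv2.minAreaRect(cn)
print(s[i],ce[i],r)
for b in cv2.boxPoints(r): print(b,onz(c,*b,57).round(1))
t=eyes.calibration('top')
print('cross',cross(ray(c,*ce[i]),ray(t,402.5,263.8)))
np.savez('w2.npz',**c)
E
```

```text
time_s: 1.9
ee_pos: [589.6, -47.2, 221.2]
ee_rot: [180.0, -0.1, 178.4]
force: [-0.3, -0.3, -0.3]
gripper_width: 0.4
gripper_force: 0.0
[ 241  142   43   59 2387] [262.49685798 170.8483452 ] ((262.0, 171.0), (58.0, 42.0), 90.0)
[241. 142.] [ 511.7 -103.1   57. ]
[283. 142.] [512.7 -68.7  57. ]
[283. 200.] [560.2 -70.9  57. ]
[241. 200.] [ 559.2 -106.5   57. ]
cross [535.06349087 -84.67643757  68.37997166]
```

View pics/w2.png

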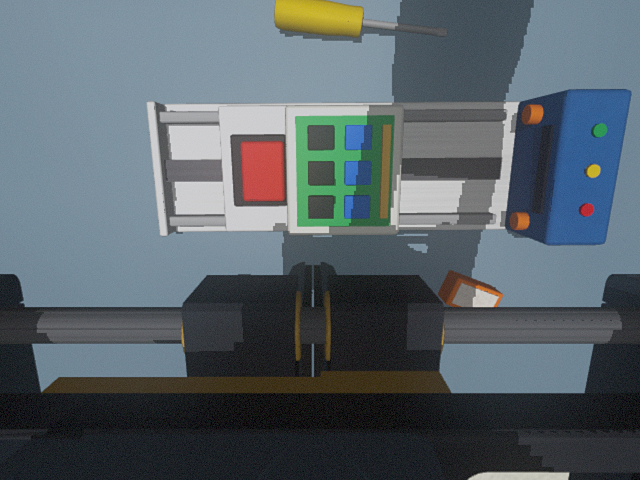

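The wrist view shows the button at (262,171), the wall edge at about x=288, the bumpers at (532,113) and (519,221), and the bed's far end at (152,103)–(163,234).

```bash
python3 - <<'E'
from h import *
c=dict(np.load('w2.npz'))
B=[onz(c,*p,48) for p in((540,113),(528,221))];E=[onz(c,*p,24) for p in((152,103),(163,234))]
N=[onz(c,*p,80) for p in((287,107),(288,233),(403,108),(401,234))]
for x in B+E+N: print(x.round(1))
d=(sum(B)-sum(E))/2;print(np.degrees(np.arctan2(d[0],d[1])))
d=(N[2]+N[3]-N[0]-N[1])/2;print(np.degrees(np.arctan2(d[0],d[1])))
for A in(B,(N[1],N[0]),(N[3],N[2]),E): d=A[1]-A[0];print(np.degrees(np.arctan2(-d[1],d[0])))
E
```

```text
[495.3 144.5  48. ]
[585.9 143.9  48. ]
[ 475.3 -185.1   24. ]
[ 593.2 -189.5   24. ]
[488.2 -62.9  80. ]
[584.1 -66.2  80. ]
[491.3  23.8  80. ]
[587.5  24.8  80. ]
1.0900117656253756
2.109860525518004
0.3445680660138533
-177.97456089623094
179.40222119957673
2.1406350603434414
```

```bash
python3 -m crank '[{"dx":-0.066,"dy":-0.047,"dz":0,"yaw":0},{"dx":0,"dy":0,"dz":-0.06,"yaw":0},{"dx":0,"dy":0,"dz":-0.06,"yaw":0},{"dx":0,"dy":0,"dz":-0.05,"yaw":0},{"dx":0,"dy":0,"dz":-0.01,"yaw":0},{"dx":0,"dy":0,"dz":0,"yaw":0},{"dx":0,"dy":0,"dz":0,"yaw":0}]'
python3 - <<'E'
from h import *
im,c=grab('scene','s1.png')
cv2.imwrite('pics/s1c.png',cv2.resize(im[150:330,110:350,::-1],None,fx=3,fy=3))
E
```

```text
time_s: 2.82
ee_pos: [540.8, -83.6, 80.0]
ee_rot: [-180.0, 0.2, 178.4]
force: [-0.2, -0.2, 0.7]
gripper_width: 0.5
gripper_force: 0.0
```

View pics/s1c.png

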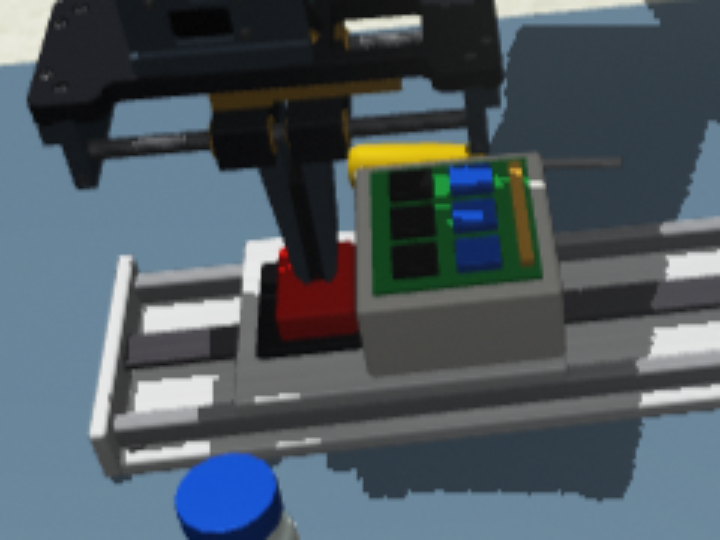

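The fingertips (crop 315,275) stand above the red button, between its back edge and the white wall. I'll press gently now.

```bash
python3 -m crank '[{"dx":-0.004,"dy":0,"dz":-0.008,"yaw":0},{"dx":0,"dy":0,"dz":-0.008,"yaw":0},{"dx":0,"dy":0,"dz":-0.003,"yaw":0},{"dx":0,"dy":0,"dz":0,"yaw":0}]'; python3 -m crank '[{"dx":0,"dy":0,"dz":-0.003,"yaw":0},{"dx":0,"dy":0,"dz":0,"yaw":0}]'
```

```text
time_s: 3.38
ee_pos: [536.2, -83.7, 63.4]
ee_rot: [180.0, -0.0, 178.4]
force: [-1.9, -0.9, 8.6]
gripper_width: 0.8
gripper_force: 4.1
time_s: 3.62
ee_pos: [536.2, -83.7, 61.3]
ee_rot: [180.0, -0.0, 178.4]
force: [-2.6, 1.1, 9.6]
gripper_width: 0.6
gripper_force: 5.0
```

```bash
python3 -m crank '[{"dx":0,"dy":0,"dz":-0.004,"yaw":0},{"dx":0,"dy":0,"dz":0,"yaw":0}]'; python3 -m crank '[{"dx":0,"dy":0.005,"dz":0,"yaw":0},{"dx":0,"dy":0.005,"dz":0,"yaw":0},{"dx":0,"dy":0.005,"dz":0,"yaw":0},{"dx":0,"dy":0,"dz":0,"yaw":0}]'
```

```text
time_s: 3.88
ee_pos: [536.2, -83.7, 58.3]
ee_rot: [180.0, -0.0, 178.4]
force: [-3.3, -0.0, 10.9]
gripper_width: 0.5
gripper_force: 5.8
time_s: 4.38
ee_pos: [536.4, -72.2, 58.6]
ee_rot: [-179.9, 0.0, 178.4]
force: [-3.6, -2.0, 10.5]
gripper_width: 0.2
gripper_force: 5.7
```

```bash
for i in 1; do python3 -m crank '[{"dx":0.0002,"dy":0.006,"dz":0,"yaw":0},{"dx":0.0002,"dy":0.006,"dz":0,"yaw":0},{"dx":0.0002,"dy":0.006,"dz":0,"yaw":0},{"dx":0.0002,"dy":0.006,"dz":0,"yaw":0},{"dx":0.0002,"dy":0.006,"dz":0,"yaw":0},{"dx":0.0002,"dy":0.006,"dz":0,"yaw":0},{"dx":0.0002,"dy":0.006,"dz":0,"yaw":0},{"dx":0.0002,"dy":0.006,"dz":0,"yaw":0}]'; done
python3 - <<'E'
from h import *
im,c=grab('scene','s2.png')
cv2.imwrite('pics/s2c.png',cv2.resize(im[150:330,180:440,::-1],None,fx=3,fy=3))
E
```

```text
time_s: 5.38
ee_pos: [537.2, -34.2, 58.4]
ee_rot: [-179.9, -0.0, 178.4]
force: [-3.8, -3.3, 11.3]
gripper_width: 0.4
gripper_force: 5.8
```

View pics/s2c.png

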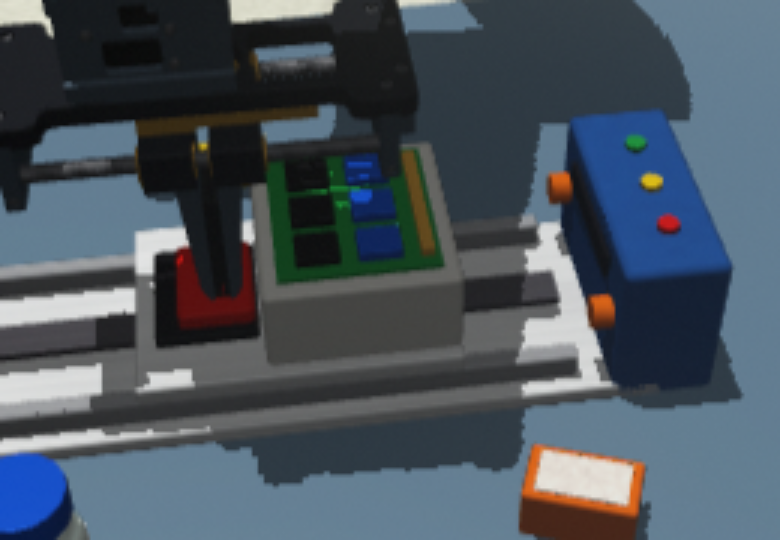

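The carriage is moving with the held button, about 60 mm from the bumpers in the picture (nest edge ≈ 462, bumpers ≈ 550–600).

```bash
python3 -m crank '[{"dx":0.0002,"dy":0.006,"dz":0,"yaw":0},{"dx":0.0002,"dy":0.006,"dz":0,"yaw":0},{"dx":0.0002,"dy":0.006,"dz":0,"yaw":0},{"dx":0.0002,"dy":0.006,"dz":0,"yaw":0},{"dx":0.0002,"dy":0.006,"dz":0,"yaw":0},{"dx":0.0002,"dy":0.006,"dz":0,"yaw":0},{"dx":0.0002,"dy":0.006,"dz":0,"yaw":0},{"dx":0.0002,"dy":0.006,"dz":0,"yaw":0},{"dx":0.0002,"dy":0.006,"dz":0,"yaw":0}]'
python3 -m crank '[{"dx":0.0001,"dy":0.003,"dz":0,"yaw":0},{"dx":0.0001,"dy":0.003,"dz":0,"yaw":0},{"dx":0.0001,"dy":0.003,"dz":0,"yaw":0},{"dx":0.0001,"dy":0.003,"dz":0,"yaw":0}]'
python3 - <<'E'
from h import *
im,c=grab('scene','s3.png')
cv2.imwrite('pics/s3c.png',cv2.resize(im[150:330,180:440,::-1],None,fx=3,fy=3))
E
```

```text
time_s: 6.55
ee_pos: [538.2, 9.1, 58.3]
ee_rot: [-179.9, -0.1, 178.4]
force: [-3.8, -3.5, 11.9]
gripper_width: 0.4
gripper_force: 5.8
time_s: 7.05
ee_pos: [538.4, 18.7, 58.3]
ee_rot: [-179.9, -0.1, 178.4]
force: [-5.6, -3.9, 12.6]
gripper_width: 0.4
gripper_force: 5.8
```

View pics/s3c.png

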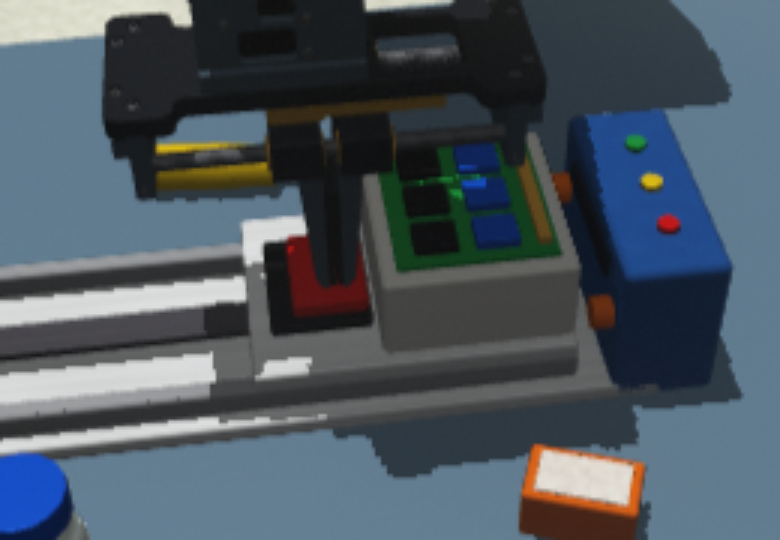

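The nest's edge (crop ~578) is now a few mm short of the bumpers (~590). I'll creep in and watch the push force.

```bash
R='';  python3 -m crank '[{"dx":0,"dy":0.002,"dz":0,"yaw":0},{"dx":0,"dy":0.002,"dz":0,"yaw":0},{"dx":0,"dy":0.002,"dz":0,"yaw":0}]'|grep -E 'pos|^force'
python3 -m crank '[{"dx":0,"dy":0.002,"dz":0,"yaw":0},{"dx":0,"dy":0.002,"dz":0,"yaw":0}]'|grep -E 'pos|^force'
python3 -m crank '[{"dx":0,"dy":0.002,"dz":0,"yaw":0},{"dx":0,"dy":0.001,"dz":0,"yaw":0}]'|grep -E 'pos|^force'
```

```text
ee_pos: [538.5, 23.5, 58.2]
force: [-4.6, -2.8, 12.0]
ee_pos: [538.6, 25.8, 58.3]
force: [-4.7, -8.5, 12.1]
ee_pos: [539.3, 27.7, 58.4]
force: [-2.2, -7.7, 11.9]
```

```bash
python3 -m crank '[{"dx":0,"dy":0.0015,"dz":0,"yaw":0},{"dx":0,"dy":0.0015,"dz":0,"yaw":0}]'|grep -E 'pos|^force'
python3 -m crank '[{"dx":0,"dy":0.0015,"dz":0,"yaw":0},{"dx":0,"dy":0,"dz":0,"yaw":0}]'|grep -E 'pos|^force'
python3 - <<'E'
from h import *
im,c=grab('scene','s4.png')
cv2.imwrite('pics/s4c.png',cv2.resize(im[190:290,280:430,::-1],None,fx=5,fy=5,interpolation=cv2.INTER_CUBIC))
E
```

```text
ee_pos: [539.9, 30.1, 58.6]
force: [-2.0, -8.0, 12.0]
ee_pos: [540.2, 31.5, 58.7]
force: [-1.5, -6.8, 12.0]
```

View pics/s4c.png

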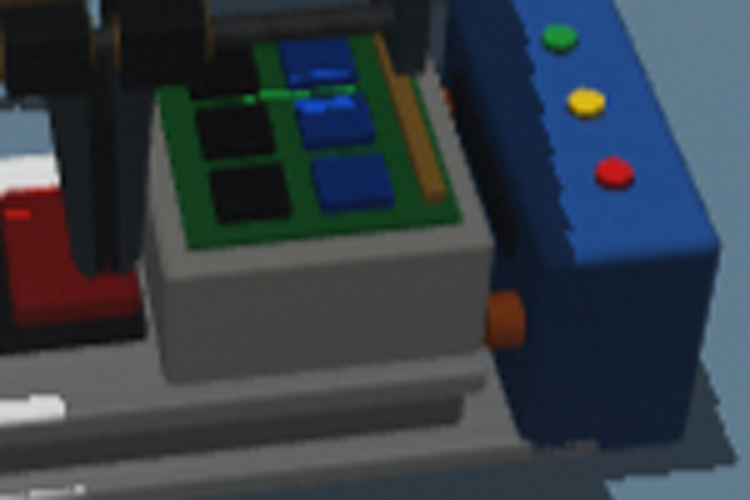

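The nest's leading face (crop ~488,320) meets the orange bumper, and the fingertip is now sliding forward over the button towards the wall. I'll push on until the wall carries load, to confirm it is fully home.

```bash
python3 -m crank '[{"dx":0,"dy":0.002,"dz":0,"yaw":0},{"dx":0,"dy":0.002,"dz":0,"yaw":0},{"dx":0,"dy":0,"dz":0,"yaw":0}]'|grep -E 'pos|^force'
python3 -m crank '[{"dx":0,"dy":0.0015,"dz":0,"yaw":0},{"dx":0,"dy":0,"dz":0,"yaw":0}]'|grep -E 'pos|^force'
```

```text
ee_pos: [540.2, 31.6, 58.7]
force: [-2.5, -19.2, 11.7]
ee_pos: [540.1, 31.6, 58.7]
force: [-1.9, -23.0, 12.4]
```

Home: the wall load rose to 23 N with no further motion. I'll ease the push while still leaning forward, then lift straight up so the brake locks there.

```bash
python3 -m crank '[{"dx":0,"dy":-0.002,"dz":0,"yaw":0},{"dx":0,"dy":0,"dz":0,"yaw":0}]'|grep -E 'pos|^force'
python3 -m crank '[{"dx":0,"dy":0,"dz":0.004,"yaw":0},{"dx":0,"dy":0,"dz":0.004,"yaw":0},{"dx":0,"dy":0,"dz":0.004,"yaw":0},{"dx":0,"dy":0,"dz":0.004,"yaw":0},{"dx":0,"dy":-0.008,"dz":0.004,"yaw":0},{"dx":0,"dy":0,"dz":0.03,"yaw":0},{"dx":0,"dy":0,"dz":0.06,"yaw":0},{"dx":0,"dy":0,"dz":0.06,"yaw":0},{"dx":0,"dy":-0.06,"dz":0,"yaw":0},{"dx":0,"dy":0,"dz":0,"yaw":0}]'|grep -E 'time|pos|^force'
python3 - <<'E'
from h import *
im,c=grab('scene','s5.png')
cv2.imwrite('pics/s5c.png',cv2.resize(im[170:370,140:440,::-1],None,fx=2.6,fy=2.6,interpolation=cv2.INTER_CUBIC))
ims,ct=grab('top','t5.png')
m=red(ims);k,l,s,ce=cv2.connectedComponentsWithStats(m)
for i in range(1,k):
    if s[i][4]>40: print(ce[i],onz(ct,*ce[i],57).round(1))
E
```

```text
ee_pos: [540.1, 31.6, 58.7]
force: [-1.9, -17.0, 12.1]
time_s: 10.65
ee_pos: [539.5, -19.9, 193.8]
force: [-0.4, 0.7, -0.2]
```

View pics/s5c.png

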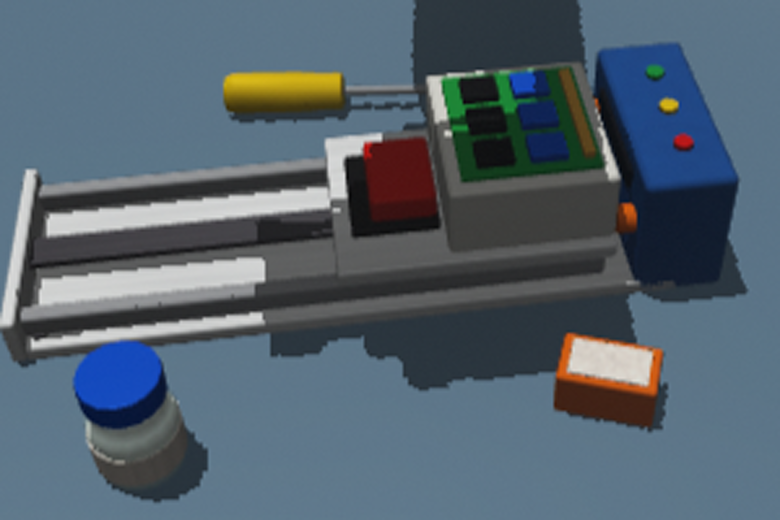

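The button is up, the nest is against the bumper (crop 618,218), the loose items haven't moved and the gripper is clear, so I'm handing it in.

```bash
python3 -c "
from workcell import ticket; print(ticket.job_done())"
```

```text
the job is handed in; nothing more can be done
None
```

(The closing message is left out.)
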